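# Hold the door release under the mailbox flap

### The arm

A 6-joint arm with a two-finger parallel gripper is mounted at the origin on the work surface. World frame = base frame: x ahead of the robot, y to its left, z up, the work surface at z = 0. Lengths are in mm, angles in rad, forces in N, time in s.
With the tool pointing down it reaches from about 275 to 825 mm from the base axis. Payload 4.9 kg.
Tool frame: the origin (TCP) lies between the finger pads; the fingertips stand 14 mm ahead of it and the grasp point (between the pads) lies 5 mm behind it; z points along the fingers, y is the line along which they close (so a half turn about z gives the same grasp; the last joint's range is limited). The gripper opens to 85 mm and grips with 20 to 120 N. Pads are 22 mm wide; open, the fingers measure 114 mm over their backs; the gripper's body (76 mm by 85 mm) begins 54 mm behind the grasp point. The pads swing forward as they close: fully open they stand 13 mm farther back than shut.
Start: joints at [-1.238, 0.326, -0.193, 1.052, 0, 1.437], TCP at [247.531, -491.169, 245.281] pointing down, gripper open.
Joint ranges: [-2.65, 2.65], [-0.97, 1.79], [-1.3, 1.35], [-1.93, 2.1], [-1.47, 1.37], [-3.14, 3.14]. Speed limits (rad/s): [2.57, 2.57, 3.14, 3.14, 3.14, 3.14].

### API

Orientations are given as a unit quaternion [x, y, z, w].
In Python, from bench import ctrl gives the robot as it stands.
- The arm moves only by the tool apply_moves, never from a script. Its argument "targets" is one flat list of numbers, 7 for each row, row after row: the opening, from -1 (shut) to 1 (fully open), then the shift along the tool's x, y, z in fractions of the full range, 1 being 500 mm, then the turn, a rotation vector about the tool's x, y, z in a scale on which 1.0 is pi rad. In form: [grip, dx, dy, dz, wx, wy, wz, grip, dx, dy, dz, wx, wy, wz, ...]. A call has exactly 10 rows; each row is the pose to reach, as a shift and turn from the pose commanded when the call began, along the tool's axes at that moment; what a row does not reach only later rows make up. A row lasts 1/8 s, in which the tool goes at most 62.5 mm and 10.7 degrees, less where a joint would pass 70% of its speed; a pose out of reach is approached as far as the arm can. No shift or turn number may pass 1 either way. A call with a gripper value outside its range is refused whole. The fingers move at their own pace and stop on an object; "grip_force" is the grip in N (left out, the last holds). Time passes only in rows, so rows that repeat a pose let the fingers close, or fill a call up. It gives the time, the measured TCP pose, the force, the opening and the grip force at its end, in the units of the state.
- ctrl.read_state(): the state, without advancing time (a new reading comes with each control period).
- ctrl.read_camera(name): name is "side" or "top"; returns the picture (384x512x3 uint8, blue, green, red); there is no depth.
- ctrl.camera_params(name): a dict with "vfov" (degrees; the focal length in pixels is half the picture's height over the tangent of half this angle, whatever the lens; pixels are square), "cx", "cy" (the principal point, pixels), "pose" (4x4, takes a point from camera to world coordinates). Camera axes: x right, y down, z forward; pixel columns grow to the right and rows downward; lengths in mm; the calibration is good to about 2 mm. A picture is of the moment at which its call begins. camera_params takes no time and is no camera call.
- ctrl.finish_job(): hands the job in; it is judged then, once.
Trained networks look in the newest picture that a camera, given by its name, has taken for a name from the list of things; names that differ only in an ending like _2 or _b are one class to them, and where a whole thing is asked for, a point or a joint stands for the part that bears it (a point fixed in the world has none). Each returns a list of dicts, best first, with "p" (0 to 1); they miss things now and then, are a little off and sometimes report something else, mostly with a low value. They report only what shows in the picture. A call takes as long as a camera call.
- ctrl.spot_in(camera, name): "location" ([x, y, z] in mm, in world coordinates, good to about 4 mm: the middle of the surface that is visible of it).
- ctrl.regions_of(camera, name): "region" (384x512 bool, what is visible of it).
- ctrl.place_of(camera, name): "location" ([x, y, z] in mm, in world coordinates, good to about 4 mm: a listed point, or the origin of a listed thing).
The state is a dict: "clock": time; "joint_positions": joint angles; "joint_velocities": joint speeds; "effort": joint torques, N m; "tcp_pos": TCP position; "ee_rot": TCP orientation; "wrist_force": force on the tool from outside, world axes, zero at the start; "ft_torque": the same for the moment, N m; "width": finger opening in mm; "gripper_force": force on a finger pad.
Only numpy, scipy, OpenCV 4.12 (cv2) and the standard library are available. Lean on these libraries where they do the work, as an engineer would, in place of code of your own. Each camera call takes 0.05 s, during which the arm holds its last target. There are 200 camera calls.

### The job

Raise the stiff flap of the entry box by its bar until it stands upright and let go of it, so that it stays up by itself. Then, with the fingertips, press the square door-release plate inside the box about half way down (12 mm of its 24 mm, level with the small steel index post beside it), never to the bottom, and keep it there: finish while still holding it so. Do not press the round light plate, and leave the things lying on the ledge alone.

Things in the scene. Friction and masses are not known exactly. Their poses are not given: they have to be found in the camera images.
- console: the entry box, a fixed open-topped aluminium box 150 x 270 x 90 mm (x, y, z) with 6 mm walls and floor, under the flap; origin at the centre of its underside on the ledge. Its x axis points from the bar side (towards the robot) to the hinge side, y along the hinge, z up; its heading varies by up to 0.3 rad
- flap (a joint): angle of the steel flap in rad: 0 lying shut on the box, 1.57 standing upright, stop at 2.0; it starts between 0 and 0.3. Friction in the hinge (0.6 N m) keeps it wherever it is left. The flap is 150 (from hinge to front edge) x 270 x 6 mm, about 0.22 kg, hinged along the box's far upper edge (+x of the box)
- flap_hinge (a point): middle of the hinge line, 93 mm above the ledge, 75 mm from the box's centre along its +x; the line runs along the box's y
- flap_bar (a point): centre of the flap's round pull bar: 12 mm diameter, along the box's y, 96 mm clear between its two arms, in the flap's plane, 50 mm in front of its edge, 200 mm from the hinge line; the gap between bar and edge is open (44 mm), so fingers can pinch the bar from above, one on each side, and the bar can turn between them as the flap rises
- release_base: door-release unit: fixed black housing 50 x 50 x 30 mm on the box's floor, carrying the square plate; origin at its underside, axes like the box's. It and the light unit sit about 62 mm left and right of the box's middle, either way round. A steel index post 6 x 12 mm (x, y) stands 31 mm from its centre on the hinge side; its top is 12 mm below the unpressed plate's top
- release (a joint): downward travel of the square plate in m: 0 up, 0.024 at the bottom stop. Spring: 2 N at the start of travel, 6 N at 0.012, 10 N at 0.024; it comes back up when let go
- release_top (a point): centre of the top face of the square door-release plate (white plastic, 44 x 44 x 12 mm); unpressed it lies 76 mm above the ledge, 14 mm below the box's rim; moves with the plate
- light (a joint): downward travel of the round stair-light plate in m, 0 up, 0.024 at the bottom; same spring. Not to be pressed
- light_top (a point): centre of the top face of the round stair-light plate (white plastic, 44 mm diameter, 12 mm thick), same height and same kind of housing and post as the release
- comb: bystander: loose grey comb 150 x 29 x 6 mm lying flat, origin under its centre, x along it
- compact: bystander: loose round mirror compact, 68 mm diameter, 14 mm high, origin under its centre
- whistle: bystander: loose orange whistle about 48 x 20 x 23 mm, origin under its round barrel, mouthpiece to its +x
- stand: bystander: loose dark silicone phone stand 85 x 70 x 90 mm high, origin under its centre

How it is judged:
By the outcome, as a careful person would: the job done as asked, in the order asked, and still so for the second after the job is handed in, while the arm keeps its last pose, push and grip.
It also fails if it takes over 58 s, if anything falls off the work surface, if the arm or the gripper's body presses on something with over 40 N, if the wrist force passes 120 N, or if a joint passes its speed limit or range.

## Working session

There is one attempt and no reset: what is moved stays moved. The work goes in short steps, Python scripts to look and compute and a tool call to move; the robot and the scene stay as the last step left them, time stands still between calls to the robot, and variables do not carry over. Pictures are saved under pics/ and viewed, at most 10 in all, crops included, and the job is handed in when it is done.

Besides the shell and the picture viewer there is one more tool, called after "Request:" by a JSON object that holds its "op" and its "data". apply_moves: Moves the arm, as the interface text tells. Its arguments: {"type":"object","properties":{"targets":{"type":"array","items":{"type":"number"}},"grip_force":{"type":"number"}},"required":["targets"]}

```bash
mkdir -p pics; ls; cat > h.py <<'E'
import numpy as np,cv2
from scipy.spatial.transform import Rotation as R
from bench import ctrl
E
python3 - <<'E'
from h import *
s=ctrl.read_state(); print(s)
for c in("side","top"):
    im=ctrl.read_camera(c); cv2.imwrite(f"pics/{c}0.png",im)
    P=ctrl.camera_params(c); print(c,P["vfov"],P["cx"],P["cy"],np.round(P["pose"],3).tolist())
    for n in("console","flap_hinge","flap_bar","release_base","release_top","light_top","comb","compact","whistle","stand"):
        print(n,[(round(d["p"],2),np.round(d["location"]).tolist()) for d in ctrl.place_of(c,n)][:3])
E
```

```text
pics
{'clock': 0.0, 'joint_positions': array([-1.23820385e+00,  3.26947291e-01, -1.93597622e-01,  1.05200840e+00,
        1.20299374e-05,  1.43659784e+00]), 'joint_velocities': array([-0.00034252, -0.00043691,  0.00073076, -0.00010499, -0.00126118,
       -0.00050958]), 'effort': array([-5.15630290e-05, -4.43391681e+01,  2.62440383e+01,  1.54295278e-02,
       -1.84354994e-04, -5.01366415e-06]), 'tcp_pos': array([ 247.33951508, -490.61036745,  244.49475272]), 'ee_rot': array([ 9.72886316e-01,  2.31282173e-01, -8.10156233e-05, -8.74770019e-04]), 'wrist_force': array([-0.5401515 , -0.93457019,  0.17771613]), 'ft_torque': array([0.00420264, 0.0146997 , 0.02308476]), 'gripper_force': 0.0, 'width': 85.26478703980669}
side 54.85017673683113 251.05168820476266 194.02792716184408 [[0.928, -0.28, 0.245, 358.944], [-0.372, -0.69, 0.621, -509.823], [-0.005, -0.667, -0.745, 740.085], [0.0, 0.0, 0.0, 1.0]]
console [(0.97, [592.0, 81.0, 2.0])]
flap_hinge []
flap_bar [(0.76, [468.0, 68.0, 110.0])]
release_base [(0.27, [649.0, -163.0, -0.0])]
release_top []
light_top []
comb [(0.71, [483.0, 313.0, 1.0])]
compact [(0.3, [497.0, -163.0, -4.0])]
whistle [(0.54, [494.0, -166.0, -0.0])]
stand [(0.82, [651.0, -166.0, 2.0])]
top 44.458229761910616 262.75971445679113 188.35923766912828 [[0.011, -0.984, 0.177, 378.45], [-1.0, -0.01, 0.004, 44.573], [-0.002, -0.177, -0.984, 1083.878], [0.0, 0.0, 0.0, 1.0]]
console [(0.79, [595.0, 77.0, -3.0])]
flap_hinge [(0.97, [672.0, 91.0, 92.0])]
flap_bar [(0.94, [466.0, 70.0, 106.0])]
release_base []
release_top []
light_top []
comb [(0.72, [481.0, 309.0, -0.0])]
compact [(0.74, [567.0, 281.0, -0.0])]
whistle [(0.49, [500.0, -166.0, 1.0])]
stand [(0.67, [642.0, -160.0, -5.0])]
```

View pics/side0.png

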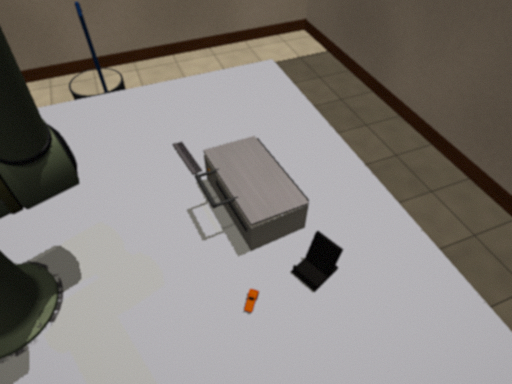

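View pics/top0.png

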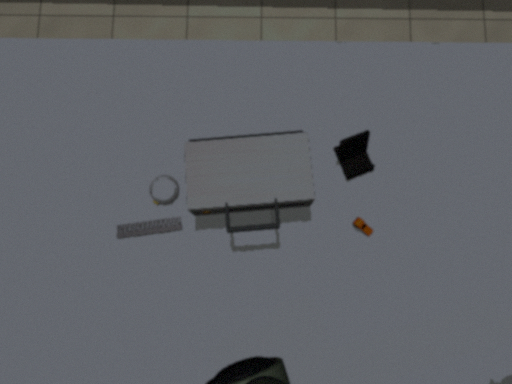

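```bash
python3 - <<'E'
from h import *
im=ctrl.read_camera("top");ctrl.read_camera("side")
for n in("flap","flap_bar"):
  for c in("top","side"):
    for d in ctrl.regions_of(c,n)[:1]:
        ct,_=cv2.findContours(d["region"].astype(np.uint8),0,2); ct=max(ct,key=cv2.contourArea)
        print(c,n,d["p"],cv2.contourArea(ct),cv2.minAreaRect(ct),cv2.approxPolyDP(ct,4,True).reshape(-1,2).tolist())
for c in("top","side"):
  for n in("flap_bar","flap_hinge","console"):
    print(c,n,[[np.round(d["location"]) for d in ctrl.place_of(c,n)[:1]] for _ in range(2)])
E
```

```text
top flap 0.57 9831.0 ((249.36407470703125, 183.78956604003906), (95.70598602294922, 128.82034301757812), 85.28524017333984) [[307, 133], [184, 142], [187, 209], [222, 206], [227, 232], [277, 228], [280, 201], [315, 198]]
side flap 0.71 5481.0 ((245.62196350097656, 185.40245056152344), (104.79259490966797, 76.99366760253906), 51.34019470214844) [[205, 151], [214, 169], [196, 179], [214, 207], [235, 200], [254, 223], [307, 203], [254, 137]]
top flap_bar 0.96 9786.0 ((248.9862060546875, 183.83447265625), (95.66839599609375, 127.557861328125), 85.2363510131836) [[306, 133], [185, 143], [187, 208], [224, 207], [228, 232], [277, 228], [279, 202], [314, 196]]
side flap_bar 0.6 5558.5 ((245.52023315429688, 186.009033203125), (105.81193542480469, 77.46591186523438), 50.630680084228516) [[195, 176], [214, 208], [235, 200], [251, 224], [308, 203], [255, 137], [206, 150], [214, 169]]
top flap_bar [[array([466.,  68., 108.])], [array([466.,  68., 108.])]]
top flap_hinge [[array([673.,  91.,  91.])], [array([673.,  91.,  91.])]]
top console [[], []]
side flap_bar [[array([470.,  70., 108.])], [array([470.,  70., 108.])]]
side flap_hinge [[array([672.,  91.,  92.])], [array([672.,  91.,  92.])]]
side console [[array([592.,  80.,  -1.])], [array([592.,  80.,  -1.])]]
```

The side view shows the flap nearly shut, with its bar at about (205,193). The top view has the bar from (227,232) to (277,228), the comb, compact, whistle and stand all clear of it. Next I fit the hinge position, heading and flap angle to the contour corners.

```bash
cat >> h.py <<'E'
def proj(c,X):
    P=ctrl.camera_params(c);T=np.linalg.inv(P["pose"]);f=192/np.tan(np.radians(P["vfov"]/2))
    p=np.asarray(X)@T[:3,:3].T+T[:3,3]
    return np.c_[f*p[:,0]/p[:,2]+P["cx"],f*p[:,1]/p[:,2]+P["cy"]]
def flapw(q,L):  # L: (dist from hinge, along y, normal up) local -> world ; q=[hx,hy,psi,th]
    L=np.asarray(L,float);hx,hy,ps,th=q
    r=-L[:,0]*np.cos(th)+L[:,2]*np.sin(th); z=93+L[:,0]*np.sin(th)+L[:,2]*np.cos(th)
    return np.c_[hx+r*np.cos(ps)-L[:,1]*np.sin(ps),hy+r*np.sin(ps)+L[:,1]*np.cos(ps),z]
E
python3 - <<'E'
from h import *
from scipy.optimize import least_squares
# tops: hinge right/left(y-,y+), bar outer ends
top=[([0,-135,3],(306.5,133)),([0,135,3],(184.5,142.5)),([206,54,0],(227.5,232)),([206,-54,0],(277,228)),([150,135,-3],(187,209)),([150,-135,-3],(314.5,198))]
side=[([0,135,3],(254.5,137)),([0,-135,3],(307.5,203)),([150,135,3],(205.5,150.5)),([206,54,0],(195.5,177)),([206,-54,0],(214,207.5)),([150,-135,-3],(252.5,223.5))]
def res(q):
    return np.r_[(proj("top",flapw(q,[a for a,_ in top]))-[b for _,b in top]).ravel(),(proj("side",flapw(q,[a for a,_ in side]))-[b for _,b in side]).ravel()]
r=least_squares(res,[672,91,.09,.08],loss="soft_l1");q=r.x
print(q,np.round(res(q),1)); np.save("q.npy",q)
s=ctrl.read_state();Rt=R.from_quat(s["ee_rot"]).as_matrix();print(s["clock"],Rt)
for th in (q[3],.4,.8,1.2,1.57): print(th,np.round(flapw([*q[:3],th],[[200,0,0]])))
E
```

```text
[6.71731851e+02 8.76104310e+01 9.52206662e-02 5.94229197e-02] [ 0.7 -2.1 -0.8 -1.4 -0.3 -0.2  1.9 -0.6  0.4  0.  -0.1  0.4  0.1 -1.5
  1.8 -0.7 -2.2 -0.5 -1.1 -0.1 -1.8  0.  -1.5  2.3]
2.0 [[ 8.92999941e-01  4.50056779e-01 -4.89814123e-06]
 [ 4.50056779e-01 -8.92999941e-01  2.60658530e-06]
 [-3.20092844e-06 -4.53212219e-06 -1.00000000e+00]]
0.059422919676487156 [[473.  69. 105.]]
0.4 [[488.  70. 171.]]
0.8 [[533.  74. 236.]]
1.2 [[600.  81. 279.]]
1.57 [[672.  88. 293.]]
```

The manual's scale: shifts go in shares of 500 mm and turns go in shares of pi rad. Converting my numbers, 452 mm / 500 = 0.904, -399 mm / 500 = -0.798, -1.19 rad / 3.1416 = -0.3788.

Request:
{"op": "apply_moves", "data": {"targets": [-0.1,0.904,-0.798,0,0,0,-0.3788,-0.1,0.904,-0.798,0,0,0,-0.3788,-0.1,0.904,-0.798,0,0,0,-0.3788,-0.1,0.904,-0.798,0,0,0,-0.3788,-0.1,0.904,-0.798,0,0,0,-0.3788,-0.1,0.904,-0.798,0,0,0,-0.3788,-0.1,0.904,-0.798,0,0,0,-0.3788,-0.1,0.904,-0.798,0,0,0,-0.3788,-0.1,0.904,-0.798,0,0,0,-0.3788,-0.1,0.904,-0.798,0,0,0,-0.3788], "grip_force": 40}}

```text
clock: 3.25
tcp_pos: [472.3, 71.2, 245.5]
ee_rot: [0.675, 0.738, 0.0, 0.0]
wrist_force: [-0.3, -0.9, 0.4]
width: 38.4
gripper_force: 0.0
```

```bash
python3 - <<'E'
from h import *
s=ctrl.read_state();print(s["clock"],s["tcp_pos"],s["width"],s["joint_positions"]);print(R.from_quat(s["ee_rot"]).as_matrix())
E
```

```text
3.25 [472.28838593  71.19952992 245.51122165] 38.36463698048522 [-5.18440644e-03  1.91702815e-01 -3.73399795e-01  1.00480560e+00
  1.62627936e-04  1.47713712e+00]
[[-8.83595257e-02  9.96088251e-01  8.88944252e-04]
 [ 9.96088645e-01  8.83594196e-02  1.58021431e-04]
 [ 7.88566930e-05  8.99429974e-04 -9.99999592e-01]]
```

To row units: 144 mm / 500 = 0.288, 135 mm / 500 = 0.27.

Request:
{"op": "apply_moves", "data": {"targets": [-0.1,-0.002,-0.002,0.08,0,0,0,-0.1,-0.002,-0.002,0.16,0,0,0,-0.1,-0.002,-0.002,0.23,0,0,0,-0.1,-0.002,-0.002,0.27,0,0,0,-0.1,-0.002,-0.002,0.288,0,0,0,-0.1,-0.002,-0.002,0.288,0,0,0,-1,-0.002,-0.002,0.288,0,0,0,-1,-0.002,-0.002,0.288,0,0,0,-1,-0.002,-0.002,0.288,0,0,0,-1,-0.002,-0.002,0.288,0,0,0], "grip_force": 30}}

```text
clock: 4.5
tcp_pos: [471.6, 67.5, 101.9]
ee_rot: [0.676, 0.737, 0.001, 0.001]
wrist_force: [1.0, -0.1, 2.9]
width: 11.0
gripper_force: 29.3
```

```bash
python3 - <<'E'
from h import *
s=ctrl.read_state();print(s["clock"],s["tcp_pos"],s["width"],s["gripper_force"],s["wrist_force"])
im=ctrl.read_camera("side");cv2.imwrite("pics/s1.png",cv2.resize(im[100:300,120:360],None,fx=2.5,fy=2.5))
q=np.load("q.npy");h=[672,89];g=s["tcp_pos"]+[0,0,5];print("r",np.hypot(np.hypot(*(g[:2]-h)),g[2]-93))
E
```

```text
4.5 [471.58493583  67.45492643 101.90137448] 10.954303384293128 29.28114652633667 [ 1.04449041 -0.09973218  2.92432561]
r 202.04859898949542
```

View pics/s1.png

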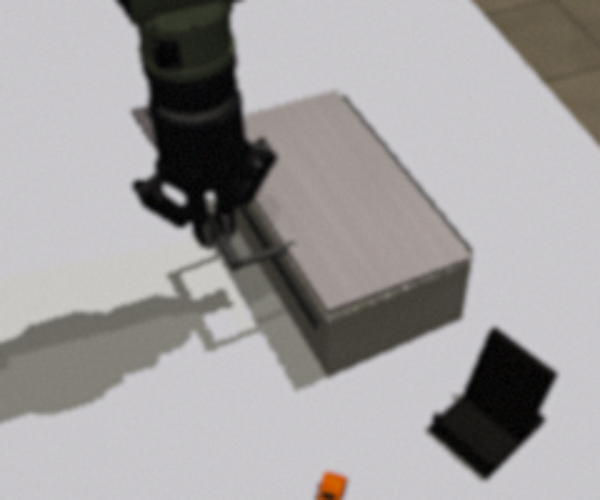

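Gripped: width is 11 mm, and the picture shows the fingers on the bar at about (215,235). Now I raise it along the arc.

To row units: -133 mm / 500 = -0.266, -122 mm / 500 = -0.244.

Request:
{"op": "apply_moves", "data": {"targets": [-1,0,0.0032,-0.03,0,0,0,-1,0,0.0086,-0.06,0,0,0,-1,0,0.016,-0.089,0,0,0,-1,0,0.026,-0.117,0,0,0,-1,0,0.038,-0.145,0,0,0,-1,0,0.052,-0.172,0,0,0,-1,0,0.068,-0.197,0,0,0,-1,0,0.086,-0.222,0,0,0,-1,0,0.105,-0.244,0,0,0,-1,0,0.127,-0.266,0,0,0]}}

```text
clock: 5.8
tcp_pos: [527.9, 72.9, 232.7]
ee_rot: [0.676, 0.737, -0.005, -0.005]
wrist_force: [-13.2, -0.5, 4.8]
width: 10.6
gripper_force: 29.7
```

```bash
python3 - <<'E'
from h import *
s=ctrl.read_state();print(s["clock"],s["tcp_pos"],s["width"],s["gripper_force"],s["wrist_force"],s["joint_positions"])
h=[672,89];g=s["tcp_pos"]+[0,0,5];d=np.hypot(*(g[:2]-h));print("r",np.hypot(d,g[2]-93),np.arctan2(g[2]-93,d))
Rm=R.from_quat(s["ee_rot"]).as_matrix();print(Rm)
print([(d["p"],d["location"]) for c in("top","side") for _ in [ctrl.read_camera(c)] for d in ctrl.place_of(c,"flap_bar")[:1]])
E
```

```text
5.8 [527.94956711  72.89667345 232.68884356] 10.60673303504689 29.662775695323944 [-13.22958704  -0.52742072   4.8102817 ] [-1.00159927e-03  3.13587543e-01 -2.44054023e-01  1.02648719e+00
 -6.02794578e-04  1.48359283e+00]
r 204.80406683111698 0.7845043327010037
[[-8.60954402e-02  9.96197679e-01 -1.33326316e-02]
 [ 9.96286736e-01  8.60952481e-02 -5.89440886e-04]
 [ 5.60676582e-04 -1.33338722e-02 -9.99910943e-01]]
[(0.69, [527.8, 75.3, 237.7])]
```

Request:
{"op": "apply_moves", "data": {"targets": [-1,0,0,0,0,0,0,-1,0,0,0,0,0,0,-1,0,0,0,0,0,0,-1,0,0,0,0,0,0,-1,0,0,0,0,0,0,-1,0,0,0,0,0,0,-1,0,0,0,0,0,0,-1,0,0,0,0,0,0,-1,0,0,0,0,0,0,-1,0,0,0,0,0,0]}}

```text
clock: 7.25
tcp_pos: [529.5, 73.1, 234.3]
ee_rot: [0.676, 0.737, -0.003, -0.003]
wrist_force: [-11.3, -0.2, 12.6]
width: 10.7
gripper_force: 30.3
```

```bash
python3 - <<'E'
from h import *
s=ctrl.read_state();print(s["clock"],s["tcp_pos"],s["width"],s["wrist_force"],s["ft_torque"])
print(R.from_quat(s["ee_rot"]).as_matrix())
ctrl.read_camera("top");print([(n,d["p"],d["location"]) for n in("flap_bar","flap_hinge","console","release_top","light_top") for d in ctrl.place_of("top",n)[:1]])
im=ctrl.read_camera("side");cv2.imwrite("pics/s2.png",cv2.resize(im[100:300,120:360],None,fx=2.5,fy=2.5))
print([(n,d["p"],d["location"]) for n in("flap_bar","flap_hinge","console","release_top","light_top") for d in ctrl.place_of("side",n)[:1]])
E
```

```text
7.25 [529.50900621  73.05401075 234.3145976 ] 10.66363749214933 [-11.2906407   -0.18756039  12.56377686] [-0.03175109  2.80023028  0.06422888]
[[-8.62848800e-02  9.96236847e-01 -8.18925898e-03]
 [ 9.96270399e-01  8.62857515e-02 -2.47490439e-04]
 [ 4.60057271e-04 -8.18007100e-03 -9.99966437e-01]]
[]
[('flap_bar', 0.77, [524.4, 74.4, 239.0]), ('console', 0.56, [591.6, 81.1, 0.1]), ('release_top', 0.52, [577.4, 133.9, 79.8]), ('light_top', 0.72, [596.2, 24.8, 75.9])]
```

View pics/s2.png

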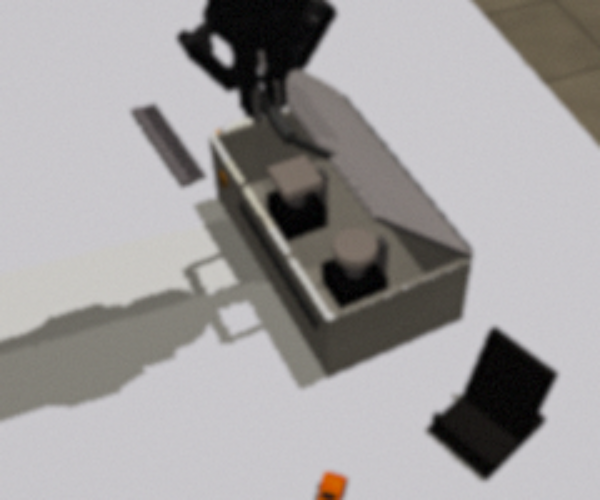

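The flap is half up, with the square plate at about (296,175) in the crop and the round one at about (355,245). The force is radial, which means the bar sits at TCP level. I correct the arc for that and raise the flap the rest of the way.

To row units: 137 mm / 500 = 0.274, 124 mm / 500 = 0.248.

Request:
{"op": "apply_moves", "data": {"targets": [-1,0,0.012,-0.022,0,0,0,-1,0,0.04,-0.041,0,0,0,-1,0,0.066,-0.059,0,0,0,-1,0,0.094,-0.074,0,0,0,-1,0,0.124,-0.087,0,0,0,-1,0,0.154,-0.098,0,0,0,-1,0,0.184,-0.106,0,0,0,-1,0,0.216,-0.112,0,0,0,-1,0,0.248,-0.115,0,0,0,-1,0,0.274,-0.116,0,0,0]}}

```text
clock: 9.1
tcp_pos: [670.0, 86.3, 293.2]
ee_rot: [0.676, 0.737, 0.001, -0.002]
wrist_force: [-5.4, 3.3, 3.3]
width: 10.8
gripper_force: 31.5
```

Request:
{"op": "apply_moves", "data": {"targets": [-1,0,0,0,0,0,0,-1,0,0,0,0,0,0,-1,0,0,0,0,0,0,-1,0,0,0,0,0,0,-1,0,0,0,0,0,0,-1,0,0,0,0,0,0,-1,0,0,0,0,0,0,-1,0,0,0,0,0,0,-1,0,0,0,0,0,0,-1,0,0,0,0,0,0]}}

```text
clock: 10.35
tcp_pos: [671.4, 86.4, 293.0]
ee_rot: [0.676, 0.737, 0.002, -0.0]
wrist_force: [1.2, 5.6, 0.9]
width: 10.8
gripper_force: 31.5
```

```bash
python3 - <<'E'
from h import *
s=ctrl.read_state();print(s["clock"],s["tcp_pos"],s["width"],s["wrist_force"],s["joint_positions"])
print(R.from_quat(s["ee_rot"]).as_matrix())
ims=[]
for c in("top","side"):
    im=ctrl.read_camera(c);ims.append(im[100:300,120:360])
    print([(n,d["p"],d["location"]) for n in("flap_bar","flap_hinge","console","release_top","light_top") for d in ctrl.place_of(c,n)[:1]])
cv2.imwrite("pics/s3.png",cv2.resize(np.hstack(ims),None,fx=1.66,fy=1.66))
E
```

```text
10.35 [671.40124658  86.41187541 292.97697415] 10.767433167274373 [1.16581439 5.59281213 0.86326537] [0.0176722  0.55181391 0.2793334  1.29561639 0.00322467 1.50126289]
[[-0.08710348  0.99619577  0.002642  ]
 [ 0.99619466  0.08709471  0.00327186]
 [ 0.00302931  0.00291694 -0.99999116]]
[('light_top', 0.56, [596.6, 27.3, 80.8])]
[('flap_bar', 0.66, [670.8, 89.3, 293.8]), ('flap_hinge', 0.78, [669.2, 90.0, 95.7]), ('console', 0.72, [594.2, 77.9, 1.6]), ('release_top', 0.5, [579.3, 133.4, 77.9]), ('light_top', 0.61, [597.9, 28.5, 74.2])]
```

View pics/s3.png

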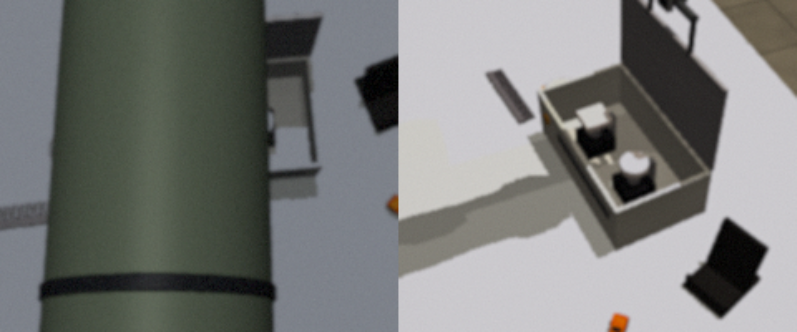

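The flap is upright: bar at TCP z 293, and the side view shows it vertical. I open and retreat straight up, then back and to the side.

To row units: -75 mm / 500 = -0.15, -65 mm / 500 = -0.13.

Request:
{"op": "apply_moves", "data": {"targets": [-0.1,0,0,0,0,0,0,-0.1,0,0,0,0,0,0,-0.1,0,0,0,0,0,0,-0.1,0,0,0,0,0,0,-0.1,0,0,-0.02,0,0,0,-0.1,0,0,-0.05,0,0,0,-0.1,0,0,-0.09,0,0,0,-0.1,0,0,-0.13,0,0,0,-0.1,0,0,-0.15,0,0,0,-0.1,0,0,-0.15,0,0,0]}}

```text
clock: 12.2
tcp_pos: [670.9, 84.7, 368.5]
ee_rot: [0.676, 0.737, 0.001, 0.001]
wrist_force: [-1.1, -0.5, -0.4]
width: 38.5
gripper_force: 0.0
```

To row units: -250 mm / 500 = -0.5, -220 mm / 500 = -0.44.

Request:
{"op": "apply_moves", "data": {"targets": [-1,0,-0.08,0,0,0,0,-1,-0.02,-0.16,0,0,0,0,-1,-0.08,-0.24,0,0,0,0,-1,-0.16,-0.3,0,0,0,0,-1,-0.26,-0.34,0,0,0,0,-1,-0.36,-0.36,0,0,0,0,-1,-0.44,-0.36,0,0,0,0,-1,-0.5,-0.36,0,0,0,0,-1,-0.5,-0.36,0,0,0,0,-1,-0.5,-0.36,0,0,0,0]}}

```text
clock: 13.45
tcp_pos: [512.2, -179.3, 366.7]
ee_rot: [0.676, 0.737, 0.0, -0.001]
wrist_force: [0.9, -0.1, -0.4]
width: -0.4
gripper_force: 0.0
```

```bash
python3 - <<'E'
from h import *
s=ctrl.read_state();print(s["clock"],s["tcp_pos"],s["width"],s["wrist_force"])
print(R.from_quat(s["ee_rot"]).as_matrix())
ims=[]
for c in("top","side"):
    im=ctrl.read_camera(c);ims.append(im[100:300,120:360])
    print([(n,round(d["p"],2),np.round(d["location"],1)) for n in("flap_bar","flap_hinge","console","release_base","release_top","light_top") for d in ctrl.place_of(c,n)[:2]])
    P=ctrl.camera_params(c);f=192/np.tan(np.radians(P["vfov"]/2))
    for n in ("release_top","light_top"):
        print(n,[(round(d["p"],2),np.round(d["location"],1)) for d in ctrl.spot_in(c,n)[:1]])
        for d in ctrl.regions_of(c,n)[:1]:
            v,u=np.nonzero(d["region"]);print("  reg",d["p"],len(u),u.min(),u.max(),v.min(),v.max(),u.mean(),v.mean())
            ray=P["pose"][:3,:3]@[(u.mean()-P["cx"])/f,(v.mean()-P["cy"])/f,1];o=P["pose"][:3,3];print("  z76",o+ray*(76-o[2])/ray[2])
cv2.imwrite("pics/s4.png",cv2.resize(np.hstack(ims),None,fx=1.66,fy=1.66))
E
```

```text
13.45 [ 512.23868095 -179.25625242  366.70734054] -0.37231699194628887 [ 0.9397182  -0.07253514 -0.42674939]
[[-8.59754810e-02  9.96296679e-01 -1.06990900e-03]
 [ 9.96296648e-01  8.59765628e-02  1.00982360e-03]
 [ 1.09807099e-03 -9.79126685e-04 -9.99998918e-01]]
[('flap_bar', 0.7, array([669.9,  88.1, 294.7])), ('flap_hinge', 0.95, array([671.8,  88.6,  93.5])), ('flap_hinge', 0.22, array([ 497. , -165. ,    1.2])), ('console', 0.81, array([592.9,  80.3,   1.2])), ('release_base', 0.82, array([578.1, 133.7,   5.6])), ('release_top', 0.88, array([574.7, 134.2,  71.7])), ('light_top', 0.51, array([594.2,  26.2,  84.1]))]
release_top [(0.56, array([572.7, 137.8,  76.1]))]
  reg 0.89 334 213 233 172 190 223.125748502994 181.1317365269461
  z76 [575.00231898 135.77753258  76.        ]
light_top [(0.86, array([590.2,  25.5,  81.3]))]
  reg 0.61 310 265 284 163 182 274.23870967741937 172.78064516129032
  z76 [594.82393377  24.16225748  76.        ]
[('flap_hinge', 0.64, array([671.4,  88.2,  98.5])), ('console', 0.65, array([591.7,  77.1,  -1.6])), ('console', 0.42, array([575.2, 137.4,   2.3])), ('release_base', 0.62, array([577. , 137.5,   2.3])), ('release_top', 0.78, array([576.1, 134.1,  79.9])), ('light_top', 0.69, array([595.5,  26.8,  76.7]))]
release_top [(0.67, array([574.5, 124.5,  76.3]))]
  reg 0.64 232 228 249 165 182 237.60775862068965 172.95258620689654
  z76 [572.22061894 123.26552979  76.        ]
light_top [(0.67, array([595. ,  20.1,  71.6]))]
  reg 0.49 282 253 271 192 211 261.65248226950354 200.43262411347519
  z76 [592.90144858  15.33547726  76.        ]
```

View pics/s4.png

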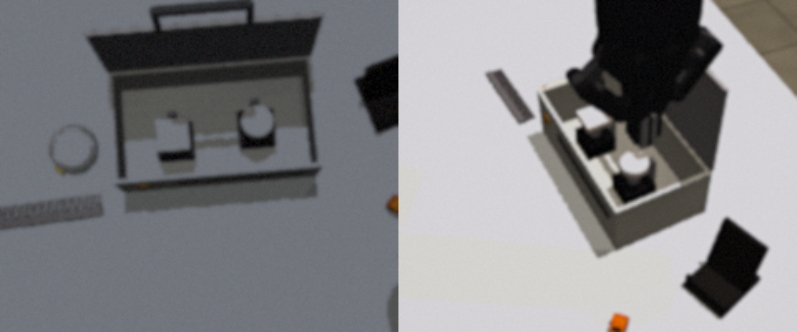

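Both cameras put the release plate at about (575,135,76), and the flap is standing. The picture shows the square plate at about (173,135) in the top half of the crop. I move above it with the fingers shut.

To row units: 307 mm / 500 = 0.614, 295 mm / 500 = 0.59.

Request:
{"op": "apply_moves", "data": {"targets": [-1,0.08,0.02,0,0,0,0,-1,0.18,0.05,0,0,0,0,-1,0.28,0.08,0,0,0,0,-1,0.38,0.11,0,0,0,0,-1,0.47,0.14,0,0,0,0,-1,0.54,0.16,0,0,0,0,-1,0.59,0.172,0,0,0,0,-1,0.614,0.178,0,0,0,0,-1,0.614,0.178,0,0,0,0,-1,0.614,0.178,0,0,0,0]}}

```text
clock: 15.8
tcp_pos: [574.9, 132.7, 367.3]
ee_rot: [0.676, 0.736, -0.0, 0.0]
wrist_force: [-0.1, -0.4, -0.4]
width: -0.4
gripper_force: 0.0
```

To row units: 240 mm / 500 = 0.48, 235 mm / 500 = 0.47.

Request:
{"op": "apply_moves", "data": {"targets": [-1,0,0,0.06,0,0,0,-1,0,0,0.13,0,0,0,-1,0,0,0.2,0,0,0,-1,0,0,0.27,0,0,0,-1,0,0,0.34,0,0,0,-1,0,0,0.4,0,0,0,-1,0,0,0.44,0,0,0,-1,0,0,0.47,0,0,0,-1,0,0,0.48,0,0,0,-1,0,0,0.48,0,0,0]}}

```text
clock: 17.05
tcp_pos: [575.1, 133.4, 127.6]
ee_rot: [0.676, 0.737, 0.0, 0.0]
wrist_force: [0.2, -0.1, 0.2]
width: 0.2
gripper_force: 0.0
```

```bash
python3 - <<'E'
from h import *
s=ctrl.read_state();print(s["clock"],s["tcp_pos"],s["width"],s["wrist_force"])
print(R.from_quat(s["ee_rot"]).as_matrix())
ctrl.read_camera("top")
im=ctrl.read_camera("side");cv2.imwrite("pics/s5.png",cv2.resize(im[100:260,160:360],None,fx=3.5,fy=3.5))
print([(n,round(d["p"],2),np.round(d["location"],1)) for n in("flap_bar","release_base","release_top","light_top") for d in ctrl.place_of("side",n)[:1]])
E
```

```text
17.05 [575.13636245 133.39530495 127.55143343] 0.15231913172477726 [ 0.20818595 -0.08825492  0.20680891]
[[-8.54482621e-02  9.96342556e-01  3.25545950e-04]
 [ 9.96342609e-01  8.54482642e-02  7.30428449e-06]
 [-2.05397669e-05  3.24979439e-04 -9.99999947e-01]]
[('flap_bar', 0.88, array([669.8,  89.7, 295.6])), ('release_base', 0.73, array([575.6, 135.4,   1.2])), ('release_top', 0.49, array([579.2, 131.4,  80. ])), ('light_top', 0.5, array([598.5,  28.6,  74.4]))]
```

View pics/s5.png

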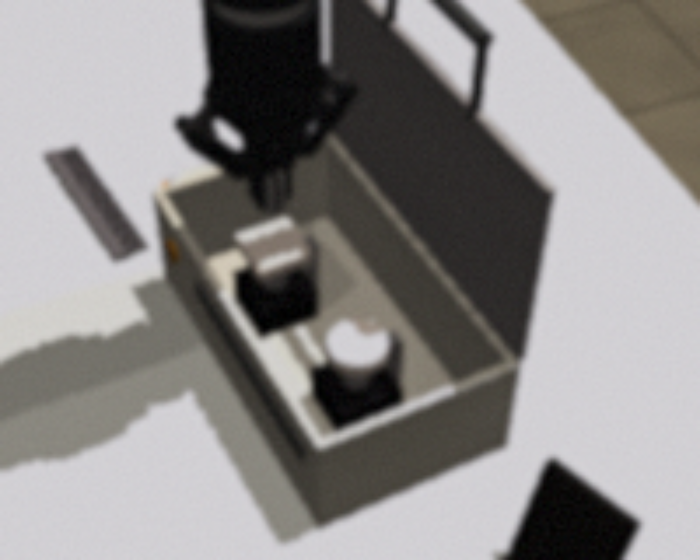

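The fingertips are right above the square plate, whose centre is at about (272,240) in the crop. Now I touch it gently and read the force to find the true contact height.

To row units: 43 mm / 500 = 0.086, 42 mm / 500 = 0.084.

Request:
{"op": "apply_moves", "data": {"targets": [-1,0,0,0.02,0,0,0,-1,0,0,0.04,0,0,0,-1,0,0,0.054,0,0,0,-1,0,0,0.066,0,0,0,-1,0,0,0.074,0,0,0,-1,0,0,0.08,0,0,0,-1,0,0,0.084,0,0,0,-1,0,0,0.086,0,0,0,-1,0,0,0.086,0,0,0,-1,0,0,0.086,0,0,0]}}

```text
clock: 18.6
tcp_pos: [574.8, 133.7, 84.4]
ee_rot: [0.676, 0.737, -0.0, -0.0]
wrist_force: [-2.4, -0.7, 3.7]
width: -0.0
gripper_force: 1.7
```

```bash
python3 - <<'E'
from h import *
for _ in range(3):
    ctrl.read_camera("side");s=ctrl.read_state();print(s["clock"],s["tcp_pos"],s["wrist_force"])
print([(n,np.round(d["location"],1)) for n in("release_top",) for d in ctrl.place_of("side",n)[:1]])
E
```

```text
18.65 [574.82149914 133.64251922  84.41114529] [-1.74087153 -0.25392037  2.95325593]
18.7 [574.78774487 133.63700415  84.34332551] [-2.72318569 -0.20095148  3.1179629 ]
18.75 [574.76451041 133.66602568  84.32076187] [-2.31108887  0.0535194   3.48209084]
[('release_top', array([578.2, 133.1,  71.2]))]
```

The 3.3 N at TCP z 84.3 agrees with about 5 mm of travel, so contact was at roughly z 90. I go about 6 mm further.

Request:
{"op": "apply_moves", "data": {"targets": [-1,0,0,0.002,0,0,0,-1,0,0,0.004,0,0,0,-1,0,0,0.006,0,0,0,-1,0,0,0.008,0,0,0,-1,0,0,0.01,0,0,0,-1,0,0,0.012,0,0,0,-1,0,0,0.012,0,0,0,-1,0,0,0.012,0,0,0,-1,0,0,0.012,0,0,0,-1,0,0,0.012,0,0,0]}}

```text
clock: 20.05
tcp_pos: [574.8, 133.7, 78.4]
ee_rot: [0.676, 0.737, -0.0, -0.0]
wrist_force: [-3.5, -0.9, 5.5]
width: -0.0
gripper_force: 2.8
```

```bash
python3 - <<'E'
from h import *
F=[]
for _ in range(8):
    im=ctrl.read_camera("side");s=ctrl.read_state();F.append(np.r_[s["tcp_pos"],s["wrist_force"]])
print(np.round(np.mean(F,0),2),s["clock"])
print([(n,np.round(d["location"],1)) for n in("release_top","flap_bar") for d in ctrl.place_of("side",n)[:1]])
cv2.imwrite("pics/s6.png",cv2.resize(im[130:230,180:310],None,fx=6,fy=6,interpolation=cv2.INTER_CUBIC))
E
```

```text
[574.85 133.67  78.36  -3.43  -0.74   5.58] 20.45
[('release_top', array([580.4, 136.8,  67.9])), ('flap_bar', array([667.6,  87.7, 296.1]))]
```

View pics/s6.png

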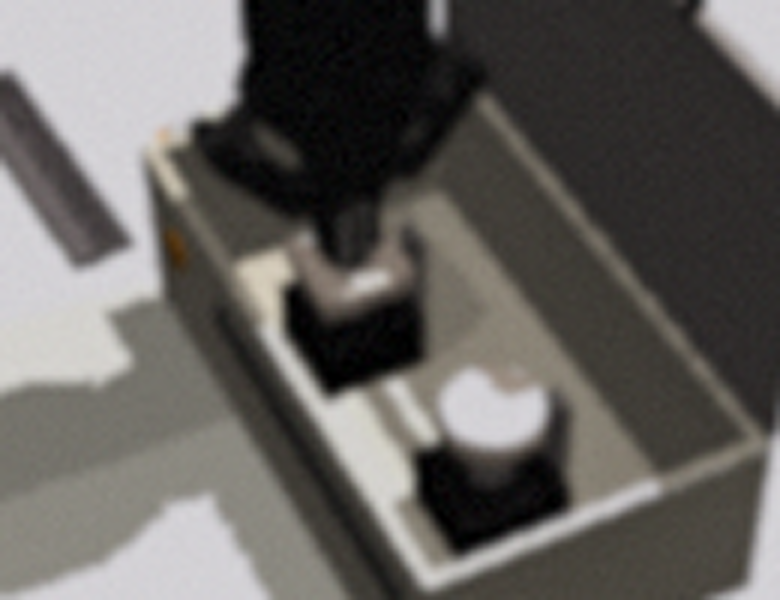

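The plate is nearly level with the post top at about (410,235). Travel is about 11 mm (10.7 by force, 11.6 by height), so a small touch more.

Request:
{"op": "apply_moves", "data": {"targets": [-1,0,0,0.0014,0,0,0,-1,0,0,0.0014,0,0,0,-1,0,0,0.0014,0,0,0,-1,0,0,0.0014,0,0,0,-1,0,0,0.0014,0,0,0,-1,0,0,0.0014,0,0,0,-1,0,0,0.0014,0,0,0,-1,0,0,0.0014,0,0,0,-1,0,0,0.0014,0,0,0,-1,0,0,0.0014,0,0,0]}}

```text
clock: 21.8
tcp_pos: [574.8, 133.7, 77.7]
ee_rot: [0.676, 0.737, -0.0, -0.0]
wrist_force: [-3.3, -1.6, 5.8]
width: 0.6
gripper_force: 2.9
```

```bash
python3 - <<'E'
from h import *
s=ctrl.read_state();print(s["clock"],s["tcp_pos"],s["wrist_force"])
if 76.5<s["tcp_pos"][2]<78.6 and 4.5<s["wrist_force"][2]<7.5: print(ctrl.finish_job())
E
```

```text
21.8 [574.84726572 133.6803996   77.67272947] [-3.30568222 -1.59847305  5.80123205]
the job is handed in; nothing more can be done
None
```

The job is handed in at 21.8 s: the flap stands upright by itself, and the fingertips are holding the square release plate about 12 mm down (5.8 N), with the light plate and the things on the ledge untouched.

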